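Load a board in the mounting press and close the rollers

TASK

A small foam board with an ink study on it lies on the infeed bed of the desktop mounting press, whose rollers stand open. Push the board under the raised top roller, square to it, until about 3 cm of it is through, then push the pressure lever on the end of the press past its first click and fully home at its second stop. Only push: lift nothing, and do not disturb the inking things standing round the press.

Things in the scene. Friction and masses are not known exactly. Their poses are not given: they have to be found in the camera images.
- press: White desktop mounting press, fixed; 345 mm deep, 350 wide. Origin on the table straight below the roller's axis; x = feed direction, y along the rollers, z up. Flat aluminium bed: top at z 75 mm, x -215 to 130, |y| < 128. End cheeks: x -140 to 60, |y| 130 to 175, 148 high. Tie bar 12 mm thick at x 47, z 132. Hand crank outside the +y cheek, out to y 260, within 85 mm of x 0, z 95; not used.
- roller_line (a point): Point on the bed's top straight below the middle of the upper rubber roller's axis (at 0, 0, 75 mm of the press). The roller is 44 mm across and 254 long, along the press's y. It stands 22 mm above the bed when the lever is open, 16 mm at the first click, 10 mm (gripping the board) at the second stop.
- board: White foam board, 121 mm (its x) by 136 mm (its y), 10 mm thick, 35 to 70 g, with a black brush stroke on its top; loose on the press's bed. Origin at the centre of its underside; its x points roughly in the feed direction.
- board_front (a point): Middle of the board's leading edge (60.5 mm ahead of the board's origin along its x, at half its thickness). Its x in the press frame says how much of the board is past the roller's axis.
- lever_hub (a point): Point on the lever's pivot axis level with the middle of its grip; in the press frame (-75, -221, 95) mm. The pivot axis is the press's y axis.
- lever_grip (a point): Centre of the lever's grip, a level black cylinder 24 mm across, 62 long, along the press's y, outside the -y cheek (its inner end 15 mm from it), on a flat steel bar 16 wide, 6 thick. 115 mm from the pivot axis. Open, the lever leans 45 degrees back to the infeed end (grip 176 mm above the table); at the second stop it leans 25 degrees forward (grip at 199 mm).
- lever (a joint): Pressure lever's angle (rad): 0 open, at its stop; 0.61 first click (spring detent, half-way); 1.22 second stop, the end of travel, where a detent keeps it. Grows as the grip goes up and over towards the press's +x. Each stage takes about 5 N at the grip square to the bar (up to 15 N pushed level); released before the crest half-way it springs back, past it it snaps on to the next click.
- ink_bottle: Bystander: small round ink bottle with a black dropper cap, 54 mm across, 101 mm high, on the table beyond the lever (-y side of the press). Origin at the centre of its underside.
- ink_dish: Bystander: white ceramic dish, 88 mm across, 28 mm high, on the table on the same side as the ink bottle. Origin at the centre of its underside.
- brush_rest: Bystander: dark wooden brush rest, 150 (its x) by 90 mm, 27 mm high, with two brushes lying in it, on the table on the press's +y side. Origin at the centre of its underside.
Not all that is in view belongs to the job. Several things have the shape of the board; the one meant has the colours described above.

How it is judged:
By the outcome, as a careful person would: the job done as asked, in the order asked, and still so for the second after the job is handed in, with the robot touching nothing.
It also fails if it takes over 56 s, if anything falls off the work surface, if the arm or the gripper's body presses on something with over 40 N, if the wrist force passes 120 N, or if a joint passes its speed limit or range.

ROBOT

A 6-joint arm with a two-finger parallel gripper is mounted at the origin on the work surface. World frame = base frame: x ahead of the robot, y to its left, z up, the work surface at z = 0. Lengths are in mm, angles in rad, forces in N, time in s.
With the tool pointing down it reaches from about 250 to 775 mm from the base axis. Payload 8.9 kg.
Tool frame: the origin (TCP) lies on the centre line of the jaws, within the pads' length; the fingertips stand 17 mm ahead of it and the grasp point (between the pads) lies 2 mm behind it; z points along the fingers, y is the line along which they close (so a half turn about z gives the same grasp; the last joint's range is limited). The gripper opens to 85 mm and grips with 20 to 120 N. Pads are 22 mm wide; open, the fingers measure 114 mm over their backs; the gripper's body (76 mm by 85 mm) begins 54 mm behind the grasp point. The pads swing forward as they close: fully open they stand 13 mm farther back than shut.
Start: joints at [1.173, 0.291, -0.153, 1.127, 0, 1.431], TCP at [134.352, 507.517, 248.305] pointing down, gripper open.
Joint ranges: [-2.52, 2.52], [-0.91, 1.74], [-1.3, 1.37], [-1.96, 2.02], [-1.52, 1.47], [-3.14, 3.14]. Speed limits (rad/s): [2.22, 2.22, 2.79, 3.14, 3.14, 3.14].

INTERFACE

Orientations are given as a rotation vector (axis times angle).
In Python, from station import ctrl gives the robot as it stands. The module is installed in compiled form; this text tells all that it offers.
- The arm moves only by the tool step_arm, never from a script. Its arguments are lists of equal length, an entry for each row: "offset": the shift along the tool's x, y, z scaled (see below), a list of three; "turn": the turn, a rotation vector about the tool's x, y, z scaled (see below), a list of three; "hand": the finger opening in mm, from 0 to 85.4. A call has 1 to 12 rows; each row is the pose to reach, as a shift and turn from the pose commanded when the call began, along the tool's axes at that moment; what a row does not reach only later rows make up. The controller multiplies each number of a shift by 150 mm and each number of a turn by 1.5 rad. A row lasts 1/12 s, in which the tool goes at most 41.7 mm and 7.16 degrees, less where a joint would pass 70% of its speed; a pose out of reach is approached as far as the arm can. A call with a number of a shift or a turn outside -1 to 1 is refused whole. A call with a gripper value outside its range is refused whole. The fingers move at their own pace and stop on an object; "newtons" is the grip in N (left out, the last holds). Time passes only in rows, so rows that repeat a pose let the fingers close. It gives the time, the measured TCP pose, the force, the opening and the grip force at its end, in the units of the state.
- ctrl.get_state(): the state, without advancing time (a new reading comes with each control period).
- ctrl.grab_frame(name): name is "side" or "top"; returns a dict with "pixels" (480x640x3 uint8, red, green, blue), "intrinsics" (3x3 intrinsics, pixels), "position" and "attitude" of the camera in the world. Camera axes: x right, y up, looking along -z (the intrinsics and any distortion apply to the point x, -y, -z); pixel columns grow to the right and rows downward; lengths in mm; the calibration is good to about 2 mm. A picture is of the moment at which its call begins. There is no depth.
- ctrl.sign_off(): hands the job in; it is judged then, once.
Trained networks look in the newest picture that a camera, given by its name, has taken for a name from the list of things; names that differ only in an ending like _2 or _b are one class to them, and where a whole thing is asked for, a point or a joint stands for the part that bears it (a point fixed in the world has none). Each returns a list of dicts, best first, with "p" (0 to 1); they miss things now and then, are a little off and sometimes report something else, mostly with a low value. They report only what shows in the picture. A call takes as long as a camera call. They do not tell look-alikes from the thing itself.
- ctrl.trace(camera, query): "region" (480x640 bool, what is visible of it) and "pixel" ([row, column] in pixels, amid what is visible of it).
- ctrl.landmark_of(camera, query): "pixel" ([row, column] in pixels: a listed point, or the origin of a listed thing).
The state is a dict: "clock": time; "joint_pos": joint angles; "joint_velocities": joint speeds; "joint_torque": joint torques, N m; "eef_pos": TCP position; "eef_rot": TCP orientation; "wrist_force": force on the tool from outside, world axes, zero at the start; "torque": the same for the moment, N m; "finger_gap": opening from 0.0 (shut) to 1.0 (fully open); "finger_force": force on a finger pad.
Only numpy, scipy, OpenCV 4.12 (cv2) and the standard library are available. Lean on these libraries where they do the work, as an engineer would, in place of code of your own. Each camera call takes 0.05 s, during which the arm holds its last target. There are 200 camera calls.

## Working session

There is one attempt and no reset: what is moved stays moved. The work goes in short steps, Python scripts to look and compute and a tool call to move; the robot and the scene stay as the last step left them, time stands still between calls to the robot, and variables do not carry over. Pictures are saved under pics/ and viewed, at most 10 in all, crops included, and the job is handed in when it is done.

Besides the shell and the picture viewer there is one more tool, called after "Call:" as name(argument=value, ...) on one line, values as JSON. step_arm: Moves the arm, as the interface text tells. Its arguments: {"type":"object","properties":{"offset":{"type":"array"},"turn":{"type":"array"},"hand":{"type":"array"},"newtons":{"type":"number"}},"required":["offset","turn","hand"]}

```bash
mkdir -p pics; cat > h.py <<'E'
import numpy as np, cv2
from station import ctrl
from scipy.spatial.transform import Rotation as R
def rot(a):
    a=np.array(a,float)
    return a if a.shape==(3,3) else (R.from_rotvec(a).as_matrix() if a.size==3 else R.from_quat(a).as_matrix())
def ray(f,px):
    K=np.array(f["intrinsics"]); d=np.linalg.inv(K)@np.array([px[1],px[0],1.]); d=d*[1,-1,-1]
    return np.array(f["position"],float), rot(f["attitude"])@d
def at_z(f,px,z):
    p,d=ray(f,px); return p+d*(z-p[2])/d[2]
def proj(f,P):
    c=rot(f["attitude"]).T@(np.array(P,float)-f["position"]); c=c*[1,-1,-1]
    q=np.array(f["intrinsics"])@c; return q[[1,0]]/q[2]
def tri(f1,p1,f2,p2):
    a,d=ray(f1,p1); b,e=ray(f2,p2); d=d/np.linalg.norm(d); e=e/np.linalg.norm(e)
    s=np.linalg.lstsq(np.stack([d,-e],1),b-a,rcond=None)[0]
    P,Q=a+s[0]*d,b+s[1]*e; return (P+Q)/2, np.linalg.norm(P-Q)
E
python3 - <<'E'
from h import *
F={}
for n in ("side","top"):
    f=F[n]=ctrl.grab_frame(n); cv2.imwrite(f"pics/{n}0.png",f["pixels"][:,:,::-1])
    print(n,f.keys(),np.round(f["position"]),np.array(f["attitude"]).shape,f["attitude"],f["intrinsics"])
    for q in ("press","roller_line","board","board_front","lever_hub","lever_grip","ink_bottle","ink_dish","brush_rest"):
        print(q,[(np.round(d["pixel"],1).tolist(),round(d["p"],2)) for d in ctrl.landmark_of(n,q)[:4]])
s=ctrl.get_state(); print({k:np.round(v,3).tolist() for k,v in s.items()})
E
```

```text
side dict_keys(['pixels', 'intrinsics', 'position', 'attitude']) [-191. -599. 1070.] (3,) [ 0.77881099 -0.33811921 -0.75640871] [[587.31609339   0.         329.5844875 ]
 [  0.         587.31609339 233.0764193 ]
 [  0.           0.           1.        ]]
press [([262.6, 374.2], 0.84)]
roller_line []
board [([401.9, 355.5], 0.93), ([180.1, 249.9], 0.88), ([293.1, 506.7], 0.82), ([285.3, 206.6], 0.76)]
board_front [([305.6, 531.5], 0.83), ([279.0, 230.3], 0.82), ([174.2, 269.8], 0.72), ([244.8, 365.1], 0.65)]
lever_hub [([302.3, 417.3], 0.56)]
lever_grip [([297.4, 396.5], 0.78)]
ink_bottle [([339.4, 486.1], 0.65)]
ink_dish [([374.6, 453.2], 0.7)]
brush_rest [([224.2, 257.2], 0.93)]
top dict_keys(['pixels', 'intrinsics', 'position', 'attitude']) [ 435.  128. 1461.] (3,) [ 0.07364433 -0.08874835 -1.57430836] [[556.48227243   0.         314.26758267]
 [  0.         556.48227243 234.83334284]
 [  0.           0.           1.        ]]
press [([209.1, 341.2], 0.79)]
roller_line [([204.6, 342.8], 0.84)]
board [([206.9, 150.0], 0.83), ([148.9, 448.6], 0.83), ([242.6, 330.0], 0.71), ([335.7, 429.1], 0.6)]
board_front [([153.9, 474.3], 0.89), ([218.9, 342.6], 0.87), ([324.9, 262.6], 0.77), ([336.6, 456.4], 0.66)]
lever_hub [([240.7, 429.3], 0.58), ([208.0, 338.8], 0.21)]
lever_grip [([276.4, 430.4], 0.84), ([210.4, 341.6], 0.3)]
ink_bottle [([211.4, 461.9], 0.58)]
ink_dish [([259.6, 465.7], 0.59)]
brush_rest [([253.0, 214.5], 0.56)]
{'clock': 1.0, 'joint_pos': [1.173, 0.291, -0.153, 1.127, -0.0, 1.432], 'joint_velocities': [0.001, 0.0, 0.001, 0.001, 0.001, -0.002], 'joint_torque': [0.001, -53.702, 33.165, 0.001, -0.0, -0.0], 'eef_pos': [134.354, 507.523, 248.325], 'eef_rot': [0.405, 3.115, 0.0], 'wrist_force': [0.488, 0.151, -0.061], 'torque': [0.016, 0.013, 0.017], 'finger_force': 0.0, 'finger_gap': 0.997}
```

View pics/top0.png

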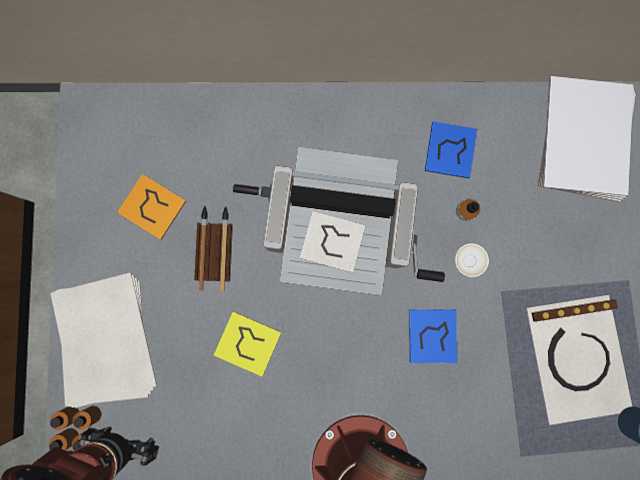

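View pics/side0.png

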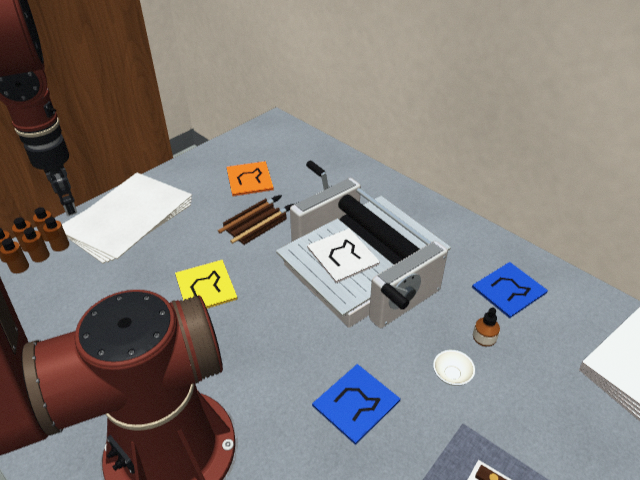

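White boards/look-alikes in the top view: white (242,334) on the bed; blue (335,433), blue (150,452), yellow (344,247) and orange (206,152) lie on the table. The sheet on the dark mat at (360,580) is not a board. I choose the white one on the bed, at side view (254,344). Next comes a close crop to check it and to get the corners.

```bash
python3 - <<'E'
from h import *
a=cv2.imread("pics/top0.png")[130:310,230:480]; b=cv2.imread("pics/side0.png")[150:340,250:500]
a=cv2.resize(a,None,fx=3.2,fy=3.2,interpolation=cv2.INTER_CUBIC)
cv2.imwrite("pics/c0.png",a)
for n in ("top","side"):
    f=ctrl.grab_frame(n)
    for d in ctrl.trace(n,"board"):
        r=d["region"]; c=f["pixels"][r].mean(0)
        if c.min()>150:
            cs,_=cv2.findContours(r.astype(np.uint8),cv2.RETR_EXTERNAL,cv2.CHAIN_APPROX_NONE)
            c0=max(cs,key=cv2.contourArea)[:,0]
            W=np.array([at_z(f,(v,u),85)[:2] for u,v in c0],np.float32)
            print(n,d["p"],d["pixel"],c.round(),cv2.minAreaRect(W), cv2.boxPoints(cv2.minAreaRect(W)).round().tolist())
    for d in ctrl.trace(n,"press")[:1]:
        r=d["region"]; cs,_=cv2.findContours(r.astype(np.uint8),cv2.RETR_EXTERNAL,cv2.CHAIN_APPROX_NONE)
        c0=max(cs,key=cv2.contourArea); print(n,cv2.approxPolyDP(c0,4,True)[:,0].tolist())
E
```

```text
top 0.72 [239.8, 331.6] [205. 203. 197.] ((561.643310546875, 69.07172393798828), (137.48614501953125, 122.73841857910156), 74.68753814697266) [[484.0, 19.0], [603.0, -13.0], [639.0, 119.0], [521.0, 152.0]]
top [[234, 186], [236, 191], [269, 198], [264, 242], [283, 253], [283, 281], [380, 293], [384, 268], [405, 264], [410, 255], [418, 277], [444, 277], [441, 271], [416, 265], [416, 188], [394, 184], [396, 160], [302, 147], [295, 169], [277, 167], [269, 186]]
side 0.66 [253.5, 347.3] [214. 215. 213.] ((552.7575073242188, 63.958534240722656), (145.6033935546875, 125.22920989990234), 74.8397445678711) [[473.0, 10.0], [594.0, -23.0], [632.0, 118.0], [511.0, 151.0]]
side [[307, 161], [306, 166], [322, 178], [324, 190], [290, 207], [291, 242], [276, 253], [291, 273], [349, 328], [366, 317], [382, 327], [435, 293], [450, 247], [381, 196], [367, 195], [350, 178], [329, 187], [324, 171]]
```

View pics/c0.png

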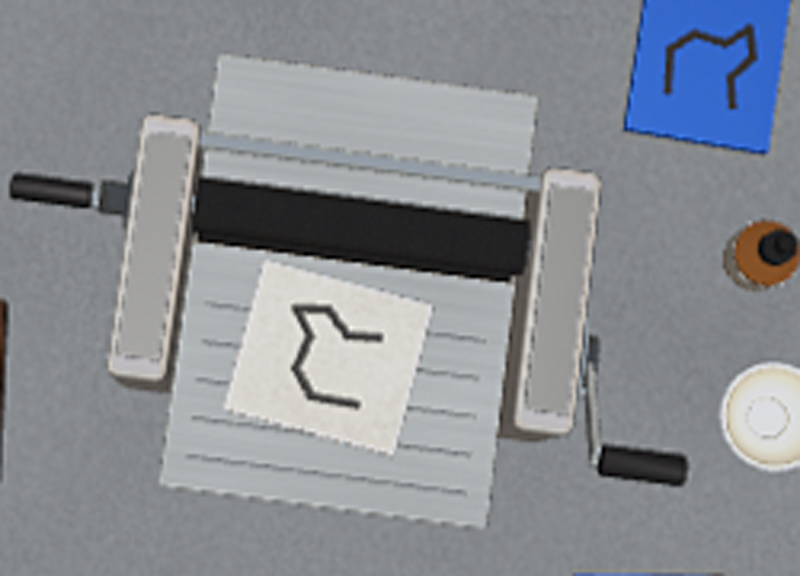

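The crop confirms the white board with a black stroke on the bed. It is yawed about 7° to the feed, with the lever grip at the lower right, crop (643,466). Next I fit the press pose.

```bash
cat >> h.py <<'E'
def P2W(pose,p):
    x,y,t=pose; p=np.array(p,float); c,s=np.cos(t),np.sin(t)
    return np.array([x+c*p[0]-s*p[1], y+s*p[0]+c*p[1], p[2]])
def W2P(pose,p):
    x,y,t=pose; d=np.array(p[:2],float)-[x,y]; c,s=np.cos(t),np.sin(t)
    return np.array([c*d[0]+s*d[1], -s*d[0]+c*d[1], p[2] if len(p)>2 else 0])
E
python3 - <<'E'
from h import *
from scipy.optimize import least_squares
T=ctrl.grab_frame("top"); S=ctrl.grab_frame("side")
c=lambda u,v:(130+v/3.2-.35,230+u/3.2-.35)
a=np.deg2rad(45); grip=(-75-115*np.sin(a),-221,95+115*np.cos(a))
top=[((130,128,75),c(218,57)),((130,-128,75),c(537,97)),((-215,128,75),c(162,487)),((-215,-128,75),c(487,527)),(grip,c(643,466)),
 ((0,0,119),c(360,222))]
side=[((-215,128,75),(253,276)),((-215,-128,75),(322,348)),((60,-175,148),(247,450)),(grip,(297.4,396.5))]
def res(q,which):
    o=[]
    for f,L in ((T,top),(S,side)):
        if which in(None,id(f)): o+=[proj(f,P2W(q,P))-x for P,x in L]
    return np.array(o)
for w in (None,id(T),id(S)):
    r=least_squares(lambda q:res(q,w).ravel(),[620,70,-.1],x_scale=[10,10,.05],loss="soft_l1")
    print(r.x.round(3)); print(res(r.x,w).round(1).tolist())
    if w is None: q=r.x
    np.save("pose_%s.npy"%("all" if w is None else "t" if w==id(T) else "s"),r.x)
qt=np.load("pose_t.npy")
for n,pq in (("all",q),("t",qt)):
    print(n,"board corners top",[W2P(pq,(*p,85)).round(1)[:2].tolist() for p in [[484,19],[603,-13],[639,119],[521,152]]])
for n,z in (("ink_bottle",0),("ink_dish",0),("brush_rest",0)):
    l=ctrl.landmark_of("top",n)[0]; p=at_z(T,l["pixel"],z); print(n,p.round(),W2P(q,p).round())
    l=ctrl.landmark_of("side",n)[0]; p=at_z(S,l["pixel"],z); print(n,p.round(),W2P(q,p).round())
print("grip",P2W(q,grip))
E
```

```text
[ 6.57042e+02  4.42910e+01 -1.27000e-01]
[[-0.1, -0.1], [-0.4, 0.2], [0.6, 0.1], [0.7, 1.0], [-0.5, 0.9], [1.8, 0.6], [-3.1, -0.2], [-7.9, -4.5], [-0.0, 0.6], [-1.7, -0.0]]
[ 6.57895e+02  4.51300e+01 -1.32000e-01]
[[-0.6, -0.1], [-0.4, 0.1], [-0.0, -0.6], [0.6, 0.2], [-0.4, 0.1], [1.4, 0.3]]
[ 6.51535e+02  4.20980e+01 -1.02000e-01]
[[0.3, -1.0], [-5.2, -2.8], [0.5, 0.8], [0.1, 2.4]]
all board corners top [[-168.4, -47.0], [-46.3, -63.7], [-27.4, 71.8], [-148.6, 89.6]]
t board corners top [[-168.9, -48.8], [-46.7, -64.9], [-28.5, 70.7], [-149.8, 87.9]]
ink_bottle [ 650. -284.    0.] [  34. -327.    0.]
ink_bottle [ 642. -293.    0.] [  28. -336.    0.]
ink_dish [ 525. -289.    0.] [ -88. -348.    0.]
ink_dish [ 517. -300.    0.] [ -95. -360.    0.]
brush_rest [541. 377.   0.] [-158.  316.    0.]
brush_rest [541. 367.   0.] [-156.  306.    0.]
grip [ 473.94475792 -155.08669987  176.31727984]
```

```bash
cat >> h.py <<'E'
POSE=np.array([657.9,45.1,-.132])
def plan(px,py,z,ang=None):
    """units shift/turn from present pose to press-frame (px,py), height z, tool down, tool y along press y"""
    s=ctrl.get_state(); A=rot(s["eef_rot"]); g=P2W(POSE,(px,py,z)); d=A.T@(g-s["eef_pos"])
    t=POSE[2]; y=np.array([-np.sin(t),np.cos(t),0]); 
    if A[:,1]@y<0: y=-y
    zz=np.array([0,0,-1.]); B=np.stack([np.cross(y,zz),y,zz],1)
    print("clock",round(s["clock"],2),"press xy now",W2P(POSE,s["eef_pos"]).round(1),"F",np.round(s["wrist_force"],1),"world goal",g.round(1))
    print("offset units",(d/150).round(3),"turn units",(R.from_matrix(A.T@B).as_rotvec()/1.5).round(3))
E
python3 -c "
from h import *
plan(-197,15,200)"
```

```text
clock 1.7 press xy now [-579.9  389.5  248.3] F [0.6 0.2 0.4] world goal [464.6  85.9 200. ]
offset units [-2.848 -2.154  0.322] turn units [-0.    -0.    -0.085]
```

Call:
step_arm(offset=[[-0.95, -0.72, 0.0], [-0.95, -0.72, 0.0], [-0.95, -0.72, 0.0], [-0.95, -0.72, 0.0], [-0.95, -0.72, 0.0], [-0.95, -0.72, 0.0]], turn=[[0, 0, 0], [0, 0, 0], [0, 0, 0], [0, 0, 0], [0, 0, 0], [0, 0, 0]], hand=[85, 85, 85, 85, 85, 85])

```text
clock: 2.2
eef_pos: [246.1, 364.5, 248.5]
eef_rot: [0.411, 3.114, -0.0]
wrist_force: [0.0, 0.0, 0.4]
finger_gap: 0.994
finger_force: 0.0
```

Call:
step_arm(offset=[[-0.95, -0.72, 0.0], [-0.95, -0.72, 0.0], [-0.95, -0.72, 0.0], [-0.95, -0.72, 0.0], [-0.95, -0.72, 0.0], [-0.95, -0.72, 0.0]], turn=[[0, 0, 0], [0, 0, 0], [0, 0, 0], [0, 0, 0], [0, 0, 0], [0, 0, 0]], hand=[85, 85, 85, 85, 85, 85])

```text
clock: 2.7
eef_pos: [356.3, 224.3, 248.4]
eef_rot: [0.411, 3.114, 0.0]
wrist_force: [-0.4, 1.1, 0.5]
finger_gap: 0.995
finger_force: 0.0
```

Call:
step_arm(offset=[[-0.95, -0.72, 0.0], [-0.95, -0.72, 0.0], [-0.95, -0.72, 0.0], [-0.95, -0.72, 0.0], [-0.95, -0.72, 0.0], [-0.95, -0.72, 0.2], [-0.95, -0.72, 0.32], [-0.95, -0.72, 0.32]], turn=[[0, 0, -0.085], [0, 0, -0.085], [0, 0, -0.085], [0, 0, -0.085], [0, 0, -0.085], [0, 0, -0.085], [0, 0, -0.085], [0, 0, -0.085]], hand=[85, 85, 85, 85, 85, 85, 85, 85])

```text
clock: 3.37
eef_pos: [462.6, 85.9, 197.2]
eef_rot: [-0.205, -3.129, 0.0]
wrist_force: [-1.1, 0.1, -0.4]
finger_gap: 0.998
finger_force: 0.0
```

```bash
python3 -c "
from h import *
plan(-197,15,112)
f=ctrl.grab_frame('top');cv2.imwrite('pics/t1.png',f['pixels'][:,:,::-1])"
```

```text
clock 3.37 press xy now [-199.    14.7  197.2] F [-1.1  0.1 -0.4] world goal [464.6  85.9 112. ]
offset units [-0.016  0.002  0.568] turn units [-0.    -0.004  0.001]
```

Call:
step_arm(offset=[[-0.01, 0, 0.25], [-0.01, 0, 0.5], [-0.01, 0, 0.6], [-0.01, 0, 0.6], [-0.01, 0, 0.64], [-0.01, 0, 0.66], [-0.01, 0, 0.66]], turn=[[0, 0, 0], [0, 0, 0], [0, 0, 0], [0, 0, 0], [0, 0, 0], [0, 0, 0], [0, 0, 0]], hand=[85, 85, 85, 85, 85, 85, 85])

```text
clock: 4.0
eef_pos: [467.1, 85.1, 102.4]
eef_rot: [0.205, 3.133, 0.0]
wrist_force: [0.1, -0.6, -0.0]
finger_gap: 0.995
finger_force: 0.0
```

```bash
python3 -c "
from h import *
plan(-197,15,92)
f=ctrl.grab_frame('side');cv2.imwrite('pics/s1.png',cv2.resize(f['pixels'][190:340,220:420,::-1],None,fx=4,fy=4,interpolation=cv2.INTER_CUBIC))"
```

```text
clock 4.0 press xy now [-194.4   14.5  102.4] F [ 0.1 -0.6 -0. ] world goal [464.6  85.9  92. ]
offset units [0.018 0.003 0.069] turn units [0.    0.001 0.001]
```

View pics/s1.png

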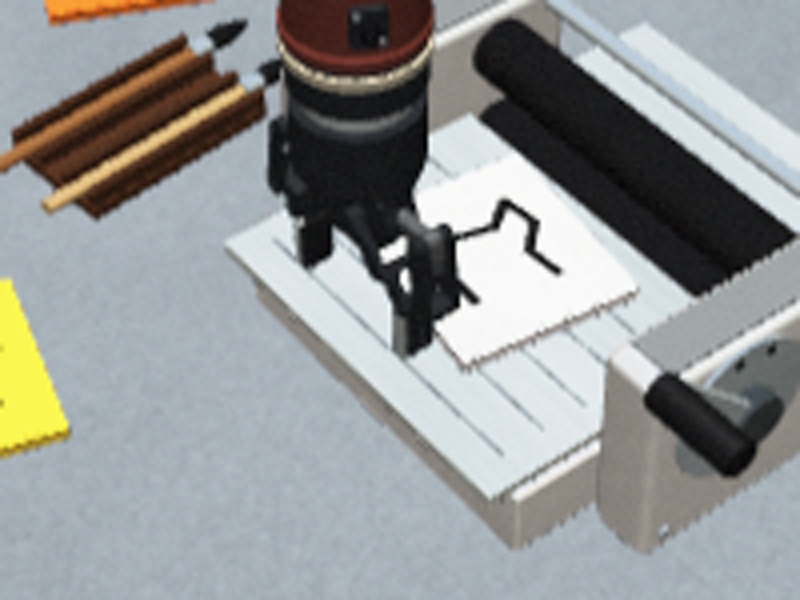

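The fingers stand just behind the board's rear edge, at crop (310,250) and (410,345), clear of the board and above the bed. I lower them slowly to find the bed.

Call:
step_arm(offset=[[0.015, 0, 0.03], [0.015, 0, 0.05], [0.015, 0, 0.05]], turn=[[0, 0, 0], [0, 0, 0], [0, 0, 0]], hand=[85, 85, 85])

```text
clock: 4.3
eef_pos: [463.6, 85.0, 93.6]
eef_rot: [-0.206, -3.134, 0.0]
wrist_force: [-0.0, 0.9, -0.7]
finger_gap: 0.993
finger_force: 0.0
```

Call:
step_arm(offset=[[0, 0, 0.015], [0, 0, 0.015], [0, 0, 0.015]], turn=[[0, 0, 0], [0, 0, 0], [0, 0, 0]], hand=[85, 85, 85])

```text
clock: 4.55
eef_pos: [463.9, 84.9, 91.5]
eef_rot: [-0.206, -3.135, 0.0]
wrist_force: [0.1, 0.2, -1.1]
finger_gap: 0.997
finger_force: 0.0
```

Call:
step_arm(offset=[[0, 0, 0.015], [0, 0, 0.03], [0, 0, 0.03]], turn=[[0, 0, 0], [0, 0, 0], [0, 0, 0]], hand=[85, 85, 85])

```text
clock: 4.8
eef_pos: [463.7, 85.0, 86.6]
eef_rot: [-0.206, -3.134, -0.0]
wrist_force: [0.1, -0.5, 0.0]
finger_gap: 0.992
finger_force: 0.0
```

Call:
step_arm(offset=[[0, 0, 0.01], [0, 0, 0.02], [0, 0, 0.02]], turn=[[0, 0, 0], [0, 0, 0], [0, 0, 0]], hand=[85, 85, 85])

```text
clock: 5.05
eef_pos: [463.8, 85.0, 83.8]
eef_rot: [-0.206, -3.134, 0.0]
wrist_force: [0.0, -0.3, -0.5]
finger_gap: 0.991
finger_force: 0.0
```

Call:
step_arm(offset=[[0, 0, 0.007], [0, 0, 0.013], [0, 0, 0.013]], turn=[[0, 0, 0], [0, 0, 0], [0, 0, 0]], hand=[85, 85, 85])

```text
clock: 5.3
eef_pos: [463.9, 85.0, 82.0]
eef_rot: [-0.206, -3.135, 0.0]
wrist_force: [0.9, -0.5, 0.7]
finger_gap: 0.995
finger_force: 0.0
```

Call:
step_arm(offset=[[-0.03, 0, 0], [-0.06, 0, 0], [-0.09, 0, 0], [-0.12, 0, 0], [-0.15, 0, 0], [-0.18, 0, 0], [-0.21, 0, 0], [-0.24, 0, 0], [-0.27, 0, 0], [-0.29, 0, 0], [-0.3, 0, 0], [-0.3, 0, 0]], turn=[[0, 0, 0], [0, 0, 0], [0, 0, 0], [0, 0, 0], [0, 0, 0], [0, 0, 0], [0, 0, 0], [0, 0, 0], [0, 0, 0], [0, 0, 0], [0, 0, 0], [0, 0, 0]], hand=[85, 85, 85, 85, 85, 85, 85, 85, 85, 85, 85, 85])

```text
clock: 6.3
eef_pos: [508.9, 79.1, 82.1]
eef_rot: [0.206, 3.135, 0.0]
wrist_force: [1.2, -0.4, 0.7]
finger_gap: 0.993
finger_force: 0.0
```

```bash
python3 -c "
from h import *
plan(-102,15,82)
f=ctrl.grab_frame('side');a=f['pixels'][190:320,260:460,::-1]
g=ctrl.grab_frame('top');b=g['pixels'][150:300,260:460,::-1]
cv2.imwrite('pics/s2.png',cv2.resize(np.vstack([a,b]),None,fx=2.1,fy=2.1,interpolation=cv2.INTER_CUBIC))"
```

```text
clock 6.3 press xy now [-152.2   14.1   82.1] F [ 1.2 -0.4  0.7] world goal [558.8  73.4  82. ]
offset units [-0.334  0.006  0.001] turn units [0. 0. 0.]
```

View pics/s2.png

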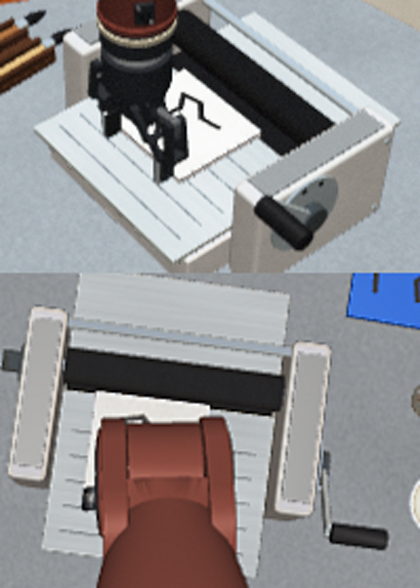

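The board has turned square and its front edge now reaches the roller (lower crop, edge at about row 400). I push on.

Call:
step_arm(offset=[[-0.03, 0, 0], [-0.06, 0, 0], [-0.09, 0, 0], [-0.12, 0, 0], [-0.15, 0, 0], [-0.18, 0, 0], [-0.21, 0, 0], [-0.24, 0, 0], [-0.27, 0, 0], [-0.3, 0, 0], [-0.32, 0, 0], [-0.32, 0, 0]], turn=[[0, 0, 0], [0, 0, 0], [0, 0, 0], [0, 0, 0], [0, 0, 0], [0, 0, 0], [0, 0, 0], [0, 0, 0], [0, 0, 0], [0, 0, 0], [0, 0, 0], [0, 0, 0]], hand=[85, 85, 85, 85, 85, 85, 85, 85, 85, 85, 85, 85])

```text
clock: 7.4
eef_pos: [557.0, 72.7, 82.1]
eef_rot: [0.206, 3.134, 0.0]
wrist_force: [-0.5, -0.1, -0.0]
finger_gap: 0.999
finger_force: 0.0
```

```bash
python3 -c "
from h import *
plan(-102,15,82)
g=ctrl.grab_frame('top');b=g['pixels'][140:300,250:450,::-1]
print([(d['pixel'],d['p'],W2P(POSE,at_z(g,d['pixel'],80)).round(1)) for d in ctrl.landmark_of('top','board_front')])
cv2.imwrite('pics/t3.png',cv2.resize(b,None,fx=3.7,fy=3.7,interpolation=cv2.INTER_CUBIC))"
```

```text
clock 7.4 press xy now [-103.6   14.1   82.1] F [-0.5 -0.1 -0. ] world goal [558.8  73.4  82. ]
offset units [-0.011  0.006  0.001] turn units [0.    0.001 0.   ]
[([325.2, 258.9], 0.91, array([-326.5,  164.2,   80. ])), ([155.0, 474.6], 0.74, array([ 165.5, -320.4,   80. ])), ([337.5, 459.7], 0.64, array([-294.3, -328.2,   80. ])), ([188.8, 162.7], 0.58, array([-21.5, 449.6,  80. ]))]
```

View pics/t3.png

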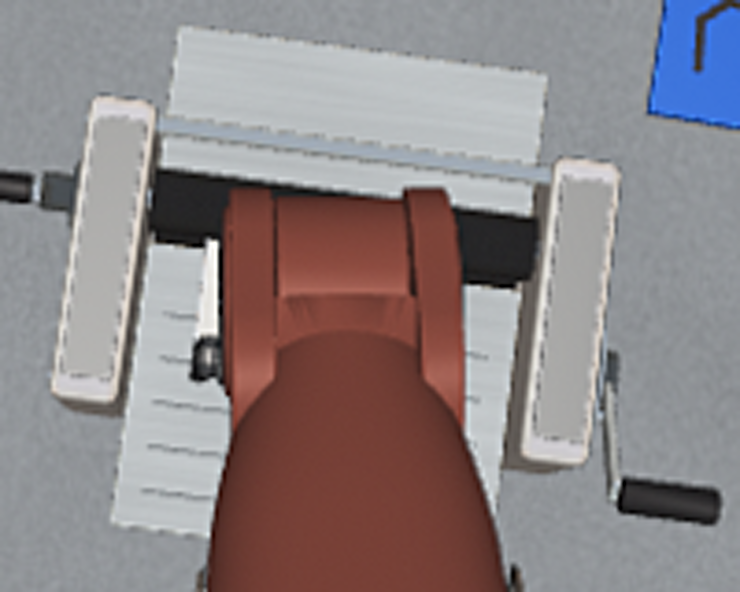

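The board lies deep under the roller, but the arm hides its rear. I retreat, move over behind the lever and shut the fingers.

Call:
step_arm(offset=[[0.1, 0, 0], [0.3, 0, 0], [0.4, 0, -0.1], [0.5, 0, -0.3], [0.6, 0, -0.6], [0.66, 0, -0.9], [0.66, 0.3, -1], [0.66, 0.6, -1], [0.66, 0.6, -1]], turn=[[0, 0, 0], [0, 0, 0], [0, 0, 0], [0, 0, 0], [0, 0, 0], [0, 0, 0], [0, 0, 0], [0, 0, 0], [0, 0, 0]], hand=[85, 85, 85, 85, 85, 85, 85, 85, 85])

```text
clock: 8.25
eef_pos: [471.0, 178.8, 234.5]
eef_rot: [0.204, 3.13, 0.005]
wrist_force: [-0.4, -0.3, -0.8]
finger_gap: 1.0
finger_force: 0.0
```

```bash
python3 -c "
from h import *
plan(-200,-221,235)"
```

```text
clock 8.25 press xy now [-202.9  108.   234.5] F [-0.4 -0.3 -0.8] world goal [ 430.6 -147.7  235. ]
offset units [-0.015 -2.193 -0.011] turn units [0.002 0.003 0.001]
```

Call:
step_arm(offset=[[0, -1, -0.1], [0, -1, -0.1], [0, -1, -0.1], [0, -1, -0.1], [0, -1, -0.1]], turn=[[0, 0, 0], [0, 0, 0], [0, 0, 0], [0, 0, 0], [0, 0, 0]], hand=[0, 0, 0, 0, 0])

```text
clock: 8.67
eef_pos: [449.5, 22.7, 247.4]
eef_rot: [0.211, 3.134, -0.002]
wrist_force: [1.1, 0.2, 0.2]
finger_gap: 0.294
finger_force: 0.0
```

Call:
step_arm(offset=[[0, -1, 0], [0, -1, 0], [0, -1, 0], [0, -1, 0], [0, -1, 0], [0, -1, 0]], turn=[[0, 0, 0], [0, 0, 0], [0, 0, 0], [0, 0, 0], [0, 0, 0], [0, 0, 0]], hand=[0, 0, 0, 0, 0, 0])

```text
clock: 9.17
eef_pos: [430.1, -123.2, 246.8]
eef_rot: [-0.21, -3.134, -0.001]
wrist_force: [-1.4, 0.6, 0.3]
finger_gap: -0.0
finger_force: 0.0
```

```bash
python3 -c "
from h import *
plan(-205,-221,177)
g=ctrl.grab_frame('top');b=g['pixels'][140:300,250:450,::-1]
for d in ctrl.trace('top','board'):
    r=d['region']; c=g['pixels'][r].mean(0)
    if c.min()>140:
        c0=max(cv2.findContours(r.astype(np.uint8),cv2.RETR_EXTERNAL,cv2.CHAIN_APPROX_NONE)[0],key=cv2.contourArea)[:,0]
        W=np.array([W2P(POSE,at_z(g,(v,u),85))[:2] for u,v in c0],np.float32)
        print(d['p'],d['pixel'],cv2.boxPoints(cv2.minAreaRect(W)).round(1).tolist(),W.min(0),W.max(0))
cv2.imwrite('pics/t4.png',cv2.resize(b,None,fx=3.7,fy=3.7,interpolation=cv2.INTER_CUBIC))"
```

```text
clock 9.17 press xy now [-203.6 -196.8  246.8] F [-1.4  0.6  0.3] world goal [ 425.6 -147.   177. ]
offset units [ 0.008 -0.161  0.465] turn units [ 0.    -0.    -0.001]
0.93 [222.3, 330.0] [[-94.5999984741211, -49.599998474121094], [-14.199999809265137, -51.20000076293945], [-11.399999618530273, 88.0999984741211], [-91.80000305175781, 89.69999694824219]] [-94.45511 -50.00417] [-13.24615  88.44877]
```

View pics/t4.png

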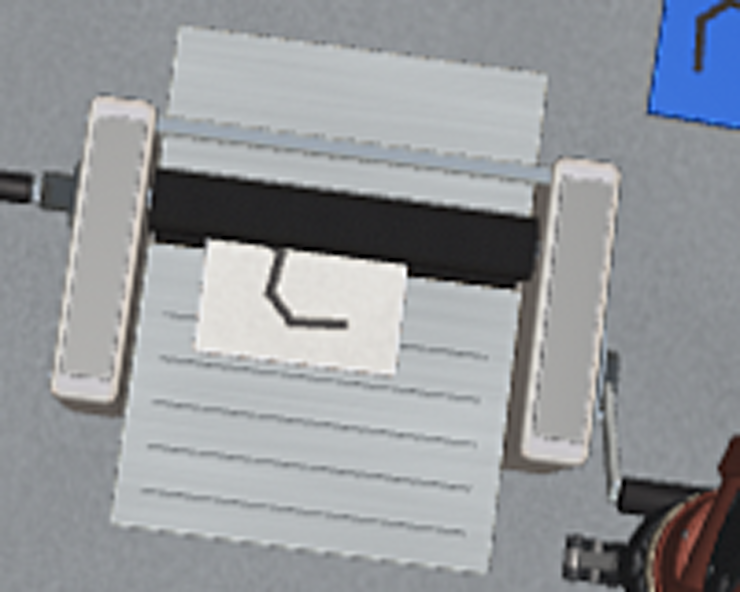

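The rear edge is at press x about -93, so the front is about 28 mm through, and it is square within about 1°. Now the lever: I go down behind the grip and then push level in +x.

Call:
step_arm(offset=[[0.02, -0.16, 0], [0.02, -0.16, 0.2], [0.02, -0.16, 0.4], [0.02, -0.16, 0.44], [0.02, -0.16, 0.445], [0.02, -0.16, 0.445]], turn=[[0, 0, 0], [0, 0, 0], [0, 0, 0], [0, 0, 0], [0, 0, 0], [0, 0, 0]], hand=[0, 0, 0, 0, 0, 0])

```text
clock: 9.77
eef_pos: [424.7, -145.0, 181.0]
eef_rot: [-0.204, -3.135, -0.0]
wrist_force: [0.7, -0.4, -0.2]
finger_gap: -0.0
finger_force: 0.0
```

Call:
step_arm(offset=[[-0.05, 0, 0], [-0.1, 0, 0], [-0.15, 0, 0], [-0.18, 0, 0], [-0.21, 0, 0], [-0.24, 0, 0], [-0.27, 0, 0], [-0.3, 0, 0], [-0.3, 0, 0]], turn=[[0, 0, 0], [0, 0, 0], [0, 0, 0], [0, 0, 0], [0, 0, 0], [0, 0, 0], [0, 0, 0], [0, 0, 0], [0, 0, 0]], hand=[0, 0, 0, 0, 0, 0, 0, 0, 0])

```text
clock: 10.52
eef_pos: [463.8, -150.4, 180.1]
eef_rot: [-0.206, -3.123, -0.002]
wrist_force: [-24.6, 2.6, 21.3]
finger_gap: 0.003
finger_force: 12.8
```

```bash
python3 -c "
from h import *
plan(-49,-221,180)"
```

```text
clock 10.52 press xy now [-166.6 -219.4  180.1] F [-24.6   2.6  21.3] world goal [ 580.2 -167.5  180. ]
offset units [-0.784 -0.011 -0.008] turn units [ 0.    -0.008  0.   ]
```

Level pushing makes the finger drag on the rising grip, so I follow the arc upward instead.

Call:
step_arm(offset=[[0, 0, -0.04], [0, 0, -0.08], [-0.03, 0, -0.1], [-0.06, 0, -0.125], [-0.095, 0, -0.145], [-0.13, 0, -0.16], [-0.165, 0, -0.175], [-0.205, 0, -0.19]], turn=[[0, 0, 0], [0, 0, 0], [0, 0, 0], [0, 0, 0], [0, 0, 0], [0, 0, 0], [0, 0, 0], [0, 0, 0]], hand=[0, 0, 0, 0, 0, 0, 0, 0])

```text
clock: 11.18
eef_pos: [500.3, -155.9, 209.5]
eef_rot: [0.206, 3.134, -0.0]
wrist_force: [-0.2, 0.7, 0.1]
finger_gap: -0.001
finger_force: 0.3
```

```bash
python3 -c "
from h import *
plan(-49,-221,204)"
```

```text
clock 11.18 press xy now [-129.8 -220.   209.5] F [-0.2  0.7  0.1] world goal [ 580.2 -167.5  204. ]
offset units [-0.538 -0.007  0.037] turn units [-0.  0.  0.]
```

Call:
step_arm(offset=[[-0.04, 0, -0.01], [-0.07, 0, -0.013], [-0.11, 0, -0.02], [-0.15, 0, -0.026], [-0.19, 0, -0.03], [-0.23, 0, -0.03]], turn=[[0, 0, 0], [0, 0, 0], [0, 0, 0], [0, 0, 0], [0, 0, 0], [0, 0, 0]], hand=[0, 0, 0, 0, 0, 0])

```text
clock: 11.68
eef_pos: [532.7, -160.1, 213.4]
eef_rot: [-0.206, -3.132, 0.0]
wrist_force: [-8.1, 0.3, 7.1]
finger_gap: 0.0
finger_force: 4.3
```

```bash
python3 -c "
from h import *
plan(-49,-221,204)
f=ctrl.grab_frame('side');b=f['pixels'][180:340,320:520,::-1]
print(ctrl.landmark_of('side','lever_grip')[:1])
for a in (-10,-5,0,5,25): print(a,proj(f,P2W(POSE,(-75+115*np.sin(np.deg2rad(a)),-221,95+115*np.cos(np.deg2rad(a))))).round())
cv2.imwrite('pics/s5.png',cv2.resize(b,None,fx=3.7,fy=3.7,interpolation=cv2.INTER_CUBIC))"
```

```text
clock 11.68 press xy now [ -97.1 -219.9  213.4] F [-8.1  0.3  7.1] world goal [ 580.2 -167.5  204. ]
offset units [-0.321 -0.008  0.062] turn units [-0.    -0.002  0.   ]
[{'pixel': [265.8, 429.7], 'p': 0.74}]
-10 [271. 419.]
-5 [268. 423.]
0 [266. 426.]
5 [264. 430.]
25 [259. 442.]
```

View pics/s5.png

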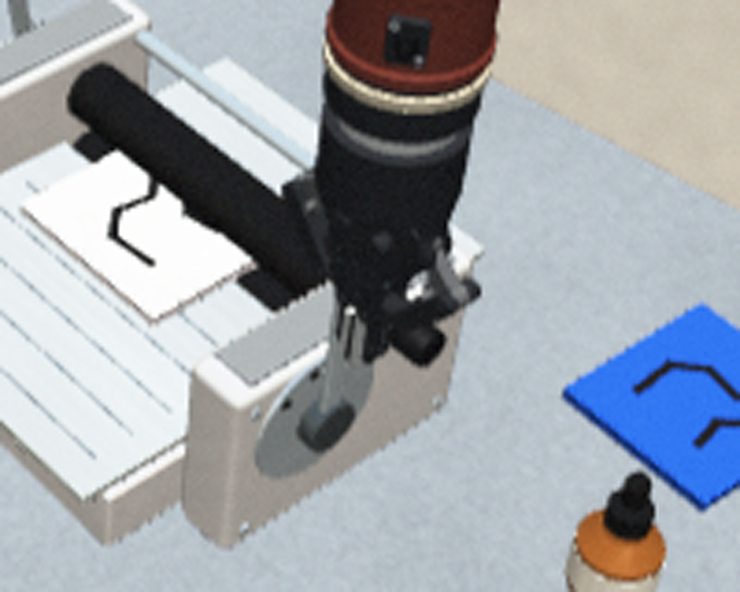

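The grip, near crop (420,345), is at about 0 to 5° with the finger behind it. It is past the first click, so I carry on along the arc to the second stop.

Call:
step_arm(offset=[[-0.04, 0, 0], [-0.08, 0, 0], [-0.12, 0, 0.007], [-0.16, 0, 0.013], [-0.2, 0, 0.025], [-0.24, 0, 0.035], [-0.28, 0, 0.05], [-0.31, 0, 0.065], [-0.33, 0, 0.07]], turn=[[0, 0, 0], [0, 0, 0], [0, 0, 0], [0, 0, 0], [0, 0, 0], [0, 0, 0], [0, 0, 0], [0, 0, 0], [0, 0, 0]], hand=[0, 0, 0, 0, 0, 0, 0, 0, 0])

```text
clock: 12.53
eef_pos: [579.6, -166.2, 202.2]
eef_rot: [-0.206, -3.127, -0.0]
wrist_force: [-30.0, 2.7, 24.7]
finger_gap: -0.001
finger_force: 15.0
```

```bash
python3 -c "
from h import *
plan(-46,-221,204)"
```

```text
clock 12.53 press xy now [ -49.8 -219.8  202.2] F [-30.    2.7  24.7] world goal [ 583.2 -167.9  204. ]
offset units [-0.025 -0.008 -0.012] turn units [-0.    -0.005  0.   ]
```

The lever is against its stop: the TCP is at x -50 as predicted, with the force rising. I back off and look.

Call:
step_arm(offset=[[0.05, 0, 0], [0.15, 0, 0], [0.35, 0, 0], [0.6, 0, -0.1], [0.8, 0, -0.3], [1, 0, -0.5], [1, 0, -0.5], [1, 0, -0.5]], turn=[[0, 0, 0], [0, 0, 0], [0, 0, 0], [0, 0, 0], [0, 0, 0], [0, 0, 0], [0, 0, 0], [0, 0, 0]], hand=[0, 0, 0, 0, 0, 0, 0, 0])

```text
clock: 13.2
eef_pos: [434.4, -147.5, 279.8]
eef_rot: [0.207, 3.131, -0.003]
wrist_force: [0.9, -0.6, -0.9]
finger_gap: -0.003
finger_force: 0.0
```

```bash
python3 -c "
from h import *
plan(-49,-221,204)
f=ctrl.grab_frame('side');g=ctrl.grab_frame('top')
for n,h in(('side',f),('top',g)):
    d=ctrl.landmark_of(n,'lever_grip')[:1]; print(n,d)
    for a in (-10,10,25): print(a,proj(h,P2W(POSE,(-75+115*np.sin(np.deg2rad(a)),-221,95+115*np.cos(np.deg2rad(a))))).round(1))
for d in ctrl.trace('top','board'):
    r=d['region']; c=g['pixels'][r].mean(0)
    if c.min()>140:
        c0=max(cv2.findContours(r.astype(np.uint8),cv2.RETR_EXTERNAL,cv2.CHAIN_APPROX_NONE)[0],key=cv2.contourArea)[:,0]
        W=np.array([W2P(POSE,at_z(g,(v,u),85))[:2] for u,v in c0],np.float32)
        print(d['p'],cv2.boxPoints(cv2.minAreaRect(W)).round(1).tolist())
cv2.imwrite('pics/e.png',cv2.resize(np.hstack([f['pixels'][160:400,230:520,::-1],g['pixels'][100:340,250:500,::-1]]),None,fx=1.45,fy=1.45,interpolation=cv2.INTER_CUBIC))"
```

```text
clock 13.2 press xy now [-196.2 -220.4  279.8] F [ 0.9 -0.6 -0.9] world goal [ 580.2 -167.5  204. ]
offset units [-0.979 -0.004  0.509] turn units [-0.001  0.003  0.   ]
side [{'pixel': [260.8, 441.2], 'p': 0.64}]
-10 [270.6 419.1]
10 [261.9 432.9]
25 [258.9 441.9]
top [{'pixel': [220.3, 439.3], 'p': 0.89}]
-10 [247.4 436.6]
10 [230.  438.5]
25 [218.1 438.8]
0.64 [[-92.30000305175781, 88.9000015258789], [-92.0, -49.79999923706055], [-15.899999618530273, -49.599998474121094], [-16.299999237060547, 89.0999984741211]]
```

View pics/e.png

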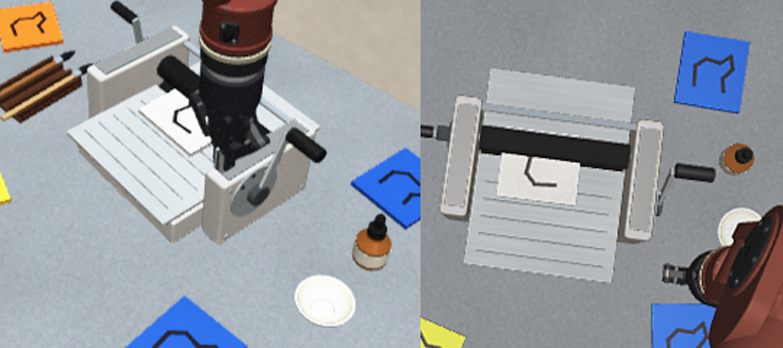

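The lever has stayed at about 25° forward (left view, grip at (305,145)). The board is square with its rear edge at -92, so about 29 mm is through, and the bystanders are untouched.

```bash
python3 -c "
from h import *
print(ctrl.sign_off())"
```

```text
the job is handed in; nothing more can be done
None
```

The job is handed in: the board is square under the roller with about 29 mm through by camera measurement, the lever is home at its second stop, and the inking things look undisturbed in the last pictures.

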